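# Find the spent cartridge by its rocking lid and push that lid open

### The job

Three of the four lids on the two cartridge stores are blocked from below by a full cartridge; the fourth covers a spent one and rocks when its ribbed front end is pressed. Press the lids one after another with the fingertips until you find the one that rocks, then push that same end on down until the lid stands open at 60 degrees or more, and leave it so for refilling. Leave the other lids shut and do not pick up or push away the things that stand about.

Things in the scene. Friction and masses are not known exactly. Their poses are not given: they have to be found in the camera images.
- store_a: Cartridge store, the left one; lid_1 on its left (+y) well, lid_2 right. Fixed white box 124 (x) by 134 (y) by 80 mm high, two wells 60 mm wide inside, lids flush with the top. Origin: centre of its underside; x runs from its front (robot side) to its back. Under a lid, unseen: a full cartridge reaching the lid, or the spent one, 14 mm high on a 6 mm floor; any well may hold it.
- store_b: Cartridge store, the right one; lid_3 on its left (+y) well, lid_4 right. Fixed white box 124 (x) by 134 (y) by 80 mm high, two wells 60 mm wide inside, lids flush with the top. Origin: centre of its underside; x runs from its front (robot side) to its back. Under a lid, unseen: a full cartridge reaching the lid, or the spent one, 14 mm high on a 6 mm floor; any well may hold it.
- lid_1 (a joint): Tilt of the lid, rad: 0 shut, grows as its front end sinks and its back rises, stop at 1.3. Grey plate 95 (x) by 56 (y) by 5 mm; shaft along the store's y, 77 mm up, 47 mm behind its front edge. Stiff shaft (about 2 N at the ribs): it stays where left. Gives under 0.03 rad over a full cartridge, rocks freely over the spent one. Its back end cannot go down.
- lid_1_press (a point): Middle of the four finger ribs on the front end of lid_1, on its top face, 25 mm in front of the shaft, 80 mm above the worktop while shut; axes as the store's while shut. Pressing straight down here until the fingertips are about 35 mm below the top tips a free lid past 60 degrees. The well's front wall is 24 mm ahead of this point.
- lid_2 (a joint): Tilt of the lid, rad: 0 shut, grows as its front end sinks and its back rises, stop at 1.3. Grey plate 95 (x) by 56 (y) by 5 mm; shaft along the store's y, 77 mm up, 47 mm behind its front edge. Stiff shaft (about 2 N at the ribs): it stays where left. Gives under 0.03 rad over a full cartridge, rocks freely over the spent one. Its back end cannot go down.
- lid_2_press (a point): Middle of the four finger ribs on the front end of lid_2, on its top face, 25 mm in front of the shaft, 80 mm above the worktop while shut; axes as the store's while shut. Pressing straight down here until the fingertips are about 35 mm below the top tips a free lid past 60 degrees. The well's front wall is 24 mm ahead of this point.
- lid_3 (a joint): Tilt of the lid, rad: 0 shut, grows as its front end sinks and its back rises, stop at 1.3. Grey plate 95 (x) by 56 (y) by 5 mm; shaft along the store's y, 77 mm up, 47 mm behind its front edge. Stiff shaft (about 2 N at the ribs): it stays where left. Gives under 0.03 rad over a full cartridge, rocks freely over the spent one. Its back end cannot go down.
- lid_3_press (a point): Middle of the four finger ribs on the front end of lid_3, on its top face, 25 mm in front of the shaft, 80 mm above the worktop while shut; axes as the store's while shut. Pressing straight down here until the fingertips are about 35 mm below the top tips a free lid past 60 degrees. The well's front wall is 24 mm ahead of this point.
- lid_4 (a joint): Tilt of the lid, rad: 0 shut, grows as its front end sinks and its back rises, stop at 1.3. Grey plate 95 (x) by 56 (y) by 5 mm; shaft along the store's y, 77 mm up, 47 mm behind its front edge. Stiff shaft (about 2 N at the ribs): it stays where left. Gives under 0.03 rad over a full cartridge, rocks freely over the spent one. Its back end cannot go down.
- lid_4_press (a point): Middle of the four finger ribs on the front end of lid_4, on its top face, 25 mm in front of the shaft, 80 mm above the worktop while shut; axes as the store's while shut. Pressing straight down here until the fingertips are about 35 mm below the top tips a free lid past 60 degrees. The well's front wall is 24 mm ahead of this point.
- dropper: Bystander, loose: small dropper bottle with a black teat, 27 mm wide, 78 mm tall, standing between the two stores. Origin: centre of its underside.
- bulb: Bystander, loose: red rubber bulb, 37 mm wide, 31 mm high, standing between the two stores. Origin: centre of its underside.
- timer: Bystander, loose: flat bench timer, 63 x 99 x 20 mm, in front of the stores. Origin: centre of its underside.
- petri: Bystander, loose: petri dish, 66 mm wide, 16 mm high, in front of the stores. Origin: centre of its underside.
- pen: Bystander, loose: marker pen, 134 mm long, 13 mm thick, lying left of the left store. Origin: centre of its underside.
- tape: Bystander, loose: roll of tape, 70 mm wide, 16 mm high, behind the stores. Origin: centre of its underside.
- notes: Bystander, loose: block of sticky notes, 50 x 76 x 18 mm, behind the stores. Origin: centre of its underside.

How it is judged:
By the outcome, as a careful person would: the job done as asked, in the order asked, and still so for the second after the job is handed in, with the robot touching nothing.
It also fails if it takes over 48 s, if anything falls off the work surface, if the arm or the gripper's body presses on something with over 40 N, if the wrist force passes 120 N, or if a joint passes its speed limit or range.

### The arm

A 7-joint arm with a two-finger parallel gripper is mounted at the origin on a cart in front of the work surface, level with it; the furniture and walls round the work are solid. World frame = base frame: x ahead of the robot, y to its left, z up, the work surface at z = 0. Lengths are in mm, angles in rad, forces in N, time in s.
With the tool pointing down it reaches from about 350 to 900 mm from the base axis. Payload 8.1 kg.
Tool frame: the origin (TCP) lies at the very end of the fingers, on their centre line; the grasp point (between the pads) lies manip.tcp_to_grasp behind it (manip.tcp_to_grasp is the distance from the TCP to the grasp point, in mm); z points along the fingers, y is the line along which they close (so a half turn about z gives the same grasp; the last joint's range is limited). The gripper opens to 92 mm and grips with 3 to 60 N. Pads are 19 mm wide; open, the fingers measure 130 mm over their backs; the gripper's body (75 mm by 190 mm) begins 47 mm behind the grasp point.
Start: joints at [1.098, 0.434, 0.025, 1.573, -0.012, 1.134, -0.075], TCP at [225.871, -582.773, 226.742] pointing down, gripper open.
Joint ranges: [-2.62, 2.62], [-0.44, 2.09], [-1.27, 1.32], [0.08, 2.57], [-1.32, 4.46], [0.12, 2], [-2.74, 2.74]. Speed limits (rad/s): [2.22, 2.22, 3.01, 3.01, 3.14, 3.14, 3.14].

### API

Orientations are given as a 3x3 rotation matrix whose columns are the frame's x, y, z axes.
In Python, from station import manip, cams, order gives the robot as it stands. The module is installed in compiled form; this text tells all that it offers.
- The arm moves only by the shell command python3 -m handwheel 'ROWS'. ROWS is JSON, a list of rows, each an object with "dp": the shift along the tool's x, y, z in mm, a list of three; "turn": the turn, a rotation vector about the tool's x, y, z in rad, a list of three; "claw": the opening, from -1 (shut) to 1 (fully open), so that 0 is half open. A call has 1 to 20 rows; each row shifts and turns the commanded pose from where the row before left it, along the tool's axes as they then stand; what a row does not reach is not made up. A row lasts 1/8 s, in which the tool goes at most 62.5 mm and 10.7 degrees, less where a joint would pass 70% of its speed; a pose out of reach is approached as far as the arm can. A call with a gripper value outside its range is refused whole. The fingers move at their own pace and stop on an object; the grip force is fixed at half the most. Time passes only in rows, so rows that do not move let the fingers close. It gives the time, the measured TCP pose, the force, the opening and the grip force at its end, in the units of the state.
- manip.state(): the state, without advancing time (a new reading comes with each control period).
- cams.snapshot(name): name is "scene" or "top" or "wrist"; returns a dict with "pixels" (400x640x3 uint8, red, green, blue), "fov_y" (degrees; the focal length in pixels is half the picture's height over the tangent of half this angle, whatever the lens; pixels are square), "cx", "cy" (the principal point, pixels), "position" and "orientation" of the camera in the world. Camera axes: x right, y down, z forward; pixel columns grow to the right and rows downward; lengths in mm; the calibration is good to about 2 mm. A picture is of the moment at which its call begins. There is no depth.
- order.hand_in(): hands the job in; it is judged then, once.
The state is a dict: "time_s": time; "joints": joint angles; "joint_vel": joint speeds; "effort": joint torques, N m; "ee_pos": TCP position; "tcp_rot": TCP orientation; "contact_force": force on the tool from outside, world axes, zero at the start; "torque": the same for the moment, N m; "gripper_width": opening from 0.0 (shut) to 1.0 (fully open); "gripper_force": force on a finger pad.
Only numpy, scipy, OpenCV 4.12 (cv2) and the standard library are available. Lean on these libraries where they do the work, as an engineer would, in place of code of your own. Each camera call takes 0.05 s, during which the arm holds its last target. There are 200 camera calls.

## Working session

There is one attempt and no reset: what is moved stays moved. The work goes in short steps, Python scripts to look and compute and a shell command to move; the robot and the scene stay as the last step left them, time stands still between calls to the robot, and variables do not carry over. Pictures are saved under pics/ and viewed, at most 10 in all, crops included, and the job is handed in when it is done.

```bash
mkdir -p pics; cat > h.py <<'E'
import numpy as np, cv2
from station import manip, cams, order
def snap(n,f):
    s=cams.snapshot(n); cv2.imwrite('pics/'+f,s['pixels'][:,:,::-1]); 
    np.save('pics/'+n+'.npy',{k:v for k,v in s.items() if k!='pixels'},allow_pickle=True); return s
def px(n,u,v,z):
    s=np.load('pics/'+n+'.npy',allow_pickle=True).item()
    f=200/np.tan(np.radians(s['fov_y'])/2)
    d=np.array(s['orientation'])@np.array([(u-s['cx'])/f,(v-s['cy'])/f,1]); p=np.array(s['position'])
    return (p+d*(z-p[2])/d[2]).round(1)
E
python3 -c "
from h import *
s=snap('top','top1.png');print(s['position'],s['orientation'],s['fov_y']);snap('scene','scene1.png')
t=manip.state();print(t['time_s'],t['ee_pos'],t['tcp_rot'],t['contact_force'],t['gripper_width'],manip.tcp_to_grasp)"
```

```text
[ 321.37402115  168.04031977 1077.36743607] [[ 0.01442274 -0.98573395  0.16769185]
 [-0.99988147 -0.01512183 -0.00289264]
 [ 0.00538718 -0.16763025 -0.98583522]] 45.551484128914836
0.1 [ 225.6805774  -582.35373141  226.0291318 ] [[ 9.32419971e-01  3.61375965e-01 -6.40355443e-04]
 [ 3.61376501e-01 -9.32419165e-01  1.23496425e-03]
 [-1.50793292e-04 -1.38291474e-03 -9.99999032e-01]] [-0.43658391 -0.78831706 -0.07116487] 0.9992073401616559 18.8
```

View pics/top1.png

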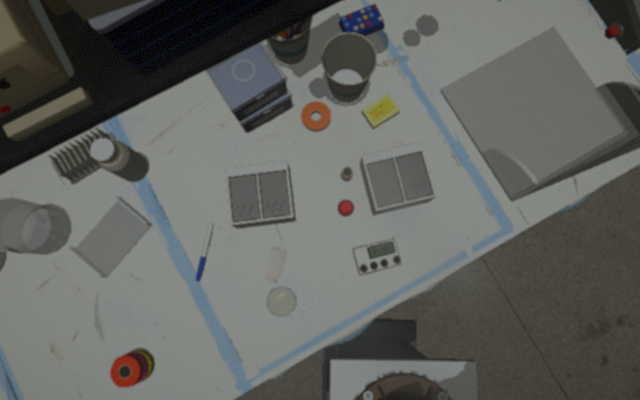

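View pics/scene1.png

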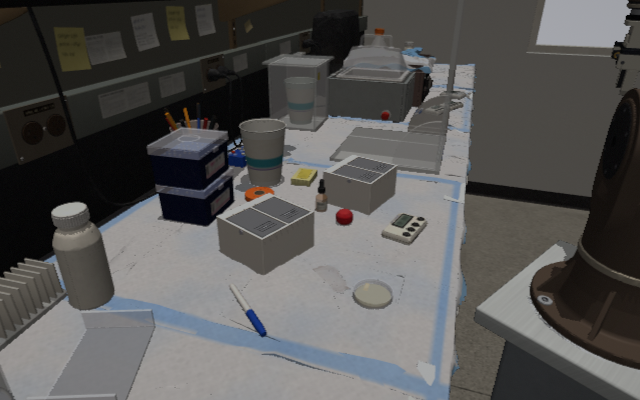

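The top view shows store_a around (262,194), store_b around (398,180), with the dropper and bulb between them. I'll take an enlarged crop to get the corners.

```bash
python3 -c "
import cv2
i=cv2.imread('pics/top1.png')[140:240,215:445];i=cv2.convertScaleAbs(i,alpha=1.4)
cv2.imwrite('pics/crop1.png',cv2.resize(i,(782,340),interpolation=cv2.INTER_CUBIC))"
```

```text
(no output)
```

View pics/crop1.png

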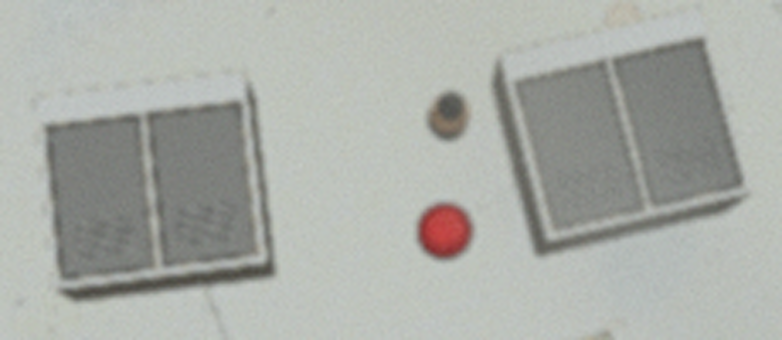

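```bash
cat > m.py <<'E'
from h import *
P=lambda u,v: px('top',215+(u+.5)/3.4-.5,140+(v+.5)/3.4-.5,80)
for n,fl,fr,bl,br,rib in [('a',(62,277),(258,256),(47,125),(240,102),[(103,238),(205,226)]),('b',(553,235),(738,187),(517,82),(704,40),[(585,183),(683,163)])]:
    FL,FR,BL,BR=[P(*q)[:2] for q in (fl,fr,bl,br)]
    x=(BL+BR-FL-FR);x/=np.linalg.norm(x); y=(FL+BL-FR-BR);L=np.linalg.norm(y)/2; y/=np.linalg.norm(y)
    print(n,np.linalg.norm(BL-FL),np.linalg.norm(BR-FR),L,np.degrees(np.arctan2(x[1],x[0])),np.degrees(np.arctan2(-y[0],y[1])))
    m=(FL+FR)/2
    yaw=(np.arctan2(x[1],x[0])+np.arctan2(-y[0],y[1]))/2; x=np.array([np.cos(yaw),np.sin(yaw)]); y=np.array([-x[1],x[0]])
    for s,r in zip((1,-1),rib): print(m+24*x+s*32*y,P(*r))
    print('centre',(FL+FR+BL+BR)/4)
for q in [(448,113),(445,230)]: print(px('top',215+q[0]/3.4,140+q[1]/3.4,40))
E
python3 m.py
```

```text
a 97.02994383178839 98.81118357756874 121.92805255559529 8.279051185459796 7.445589593052939
[465.54701131 341.33222337] [463.5 342.5  80. ]
[474.30177127 277.9338466 ] [472.  279.4  80. ]
centre [494.6 313.4]
b 100.08501386321531 96.7070318022428 121.44439056621759 12.38353154282501 14.642707000172116
[501.50821842  41.42215828] [502.8  42.6  80. ]
[516.46297079 -20.806094  ] [516.5 -19.   80. ]
centre [533.7   15.25]
[554.6 126.4  40. ]
[477.  127.7  40. ]
```

Press points (x, y): lid_1 (465,342), lid_2 (474,279), lid_3 (502,42), lid_4 (516,-20); yaw is 7.9° for store a and 13.5° for store b. I'll move over lid_4 with the fingers shut.

```bash
python3 -m handwheel '[{"dp":[39.5,-35,0],"turn":[0,0,0],"claw":-1},{"dp":[39.5,-35,0],"turn":[0,0,0],"claw":-1},{"dp":[39.5,-35,0],"turn":[0,0,0],"claw":-1},{"dp":[39.5,-35,0],"turn":[0,0,0],"claw":-1},{"dp":[39.5,-35,0],"turn":[0,0,0],"claw":-1},{"dp":[39.5,-35,0],"turn":[0,0,0],"claw":-1},{"dp":[39.5,-35,0],"turn":[0,0,0],"claw":-1},{"dp":[39.5,-35,0],"turn":[0,0,0],"claw":-1},{"dp":[39.5,-35,0],"turn":[0,0,0],"claw":-1},{"dp":[39.5,-35,0],"turn":[0,0,0],"claw":-1},{"dp":[39.5,-35,0],"turn":[0,0,0],"claw":-1},{"dp":[39.5,-35,0],"turn":[0,0,0],"claw":-1},{"dp":[0,0,0],"turn":[0,0,0.134],"claw":-1},{"dp":[0,0,0],"turn":[0,0,0],"claw":-1}]'
cat > d.py <<'E'
import sys; from h import *
T={'1':(465,342,7.9),'2':(474,279,7.9),'3':(502,42,13.5),'4':(516,-20,13.5)}
t=manip.state(); R=np.array(t['tcp_rot']); p=np.array(t['ee_pos'])
q=T[sys.argv[1]]; print('t',t['time_s'],'pos',p.round(1),'yaw',np.degrees(np.arctan2(R[1,0],R[0,0])).round(2),'z',R[:,2].round(4),'F',np.round(t['contact_force'],1),'w',round(t['gripper_width'],2))
print('dp to z=95', (R.T@(np.array([q[0],q[1],95])-p)).round(1))
E
python3 d.py 4
```

```text
time_s: 1.85
ee_pos: [515.8, -19.5, 226.3]
tcp_rot: [[0.972, 0.235, -0.001], [0.235, -0.972, -0.0], [-0.001, -0.0, -1.0]]
contact_force: [0.2, -0.1, 0.8]
gripper_width: 0.007
gripper_force: 0.0
t 1.85 pos [515.8 -19.5 226.3] yaw 13.6 z [-1.e-03 -2.e-04 -1.e+00] F [ 0.2 -0.1  0.8] w 0.01
dp to z=95 [  0.2   0.5 131.3]
```

```bash
python3 -m handwheel '[{"dp":[0,0,45],"turn":[0,0,0],"claw":-1},{"dp":[0,0,45],"turn":[0,0,0],"claw":-1},{"dp":[0,0,40],"turn":[0,0,0],"claw":-1},{"dp":[0,0,0],"turn":[0,0,0],"claw":-1}]'; python3 -c "
from h import *
snap('wrist','w1.png');snap('scene','scene2.png')"
```

```text
time_s: 2.35
ee_pos: [513.5, -21.0, 94.5]
tcp_rot: [[0.972, 0.235, -0.006], [0.235, -0.972, -0.0], [-0.006, -0.001, -1.0]]
contact_force: [-0.2, -0.1, 0.6]
gripper_width: 0.004
gripper_force: 0.0
```

View pics/w1.png

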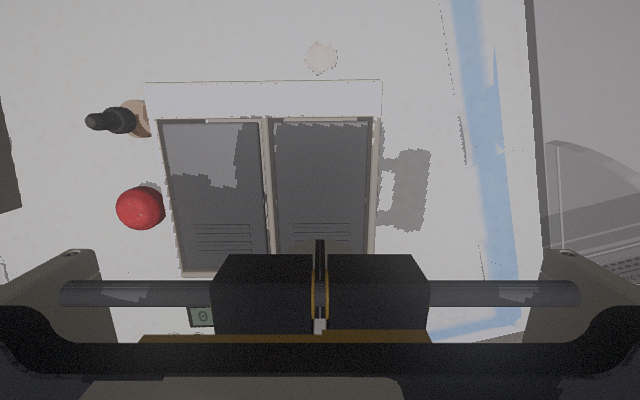

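Wrist view: lid_4's ribs are centred at (322,232), in line with the fingers, and lid_3's ribs are at (226,237). I'll check both against the calibration.

```bash
python3 -c "
from h import *
print(px('wrist',322,232,80),px('wrist',226,237,80),px('wrist',268,274,80),px('wrist',267,118,80))"; python3 d.py 4
```

```text
[521.4 -20.8  80. ] [503.2  39.2  80. ] [482.6   7.5  80. ] [582.8  26.7  80. ]
t 2.45 pos [516.3 -20.4  97.6] yaw 13.54 z [ 2.e-04 -1.e-04 -1.e+00] F [ 1.2  0.1 -0.5] w 0.0
dp to z=95 [-0.2 -0.5  2.6]
```

```bash
python3 -m handwheel '[{"dp":[0,0,10],"turn":[0,0,0],"claw":-1},{"dp":[0,0,4],"turn":[0,0,0],"claw":-1},{"dp":[0,0,3],"turn":[0,0,0],"claw":-1},{"dp":[0,0,2],"turn":[0,0,0],"claw":-1},{"dp":[0,0,2],"turn":[0,0,0],"claw":-1},{"dp":[0,0,0],"turn":[0,0,0],"claw":-1}]'; python3 d.py 4
```

```text
time_s: 3.2
ee_pos: [516.4, -19.9, 79.1]
tcp_rot: [[0.972, 0.234, 0.002], [0.234, -0.972, -0.001], [0.002, 0.002, -1.0]]
contact_force: [-14.5, -0.8, 44.9]
gripper_width: 0.003
gripper_force: 22.7
t 3.2 pos [516.4 -19.9  79.1] yaw 13.51 z [ 0.0018 -0.0011 -1.    ] F [-14.5  -0.8  44.9] w 0.0
dp to z=95 [ -0.4   0.  -15.9]
```

lid_4 is blocked: 45 N at z=79. Next is lid_3, pressed more gently.

```bash
python3 -m handwheel '[{"dp":[0,0,-20],"turn":[0,0,0],"claw":-1},{"dp":[0,-32,0],"turn":[0,0,0],"claw":-1},{"dp":[0,-32,0],"turn":[0,0,0],"claw":-1},{"dp":[0,0,0],"turn":[0,0,0],"claw":-1},{"dp":[0,0,8],"turn":[0,0,0],"claw":-1},{"dp":[0,0,4],"turn":[0,0,0],"claw":-1},{"dp":[0,0,2],"turn":[0,0,0],"claw":-1},{"dp":[0,0,2],"turn":[0,0,0],"claw":-1},{"dp":[0,0,0],"turn":[0,0,0],"claw":-1}]'; python3 d.py 3
```

```text
time_s: 4.32
ee_pos: [501.2, 42.1, 79.6]
tcp_rot: [[0.972, 0.233, -0.0], [0.233, -0.972, -0.0], [-0.0, 0.0, -1.0]]
contact_force: [0.3, 0.4, 0.5]
gripper_width: 0.006
gripper_force: 0.0
t 4.325 pos [501.2  42.1  79.6] yaw 13.48 z [-1.e-04 -1.e-04 -1.e+00] F [0.3 0.4 0.5] w 0.01
dp to z=95 [  0.8   0.3 -15.4]
```

```bash
python3 -m handwheel '[{"dp":[0,0,2],"turn":[0,0,0],"claw":-1},{"dp":[0,0,1],"turn":[0,0,0],"claw":-1},{"dp":[0,0,0],"turn":[0,0,0],"claw":-1}]'; python3 d.py 3
```

```text
time_s: 4.7
ee_pos: [501.2, 42.3, 76.8]
tcp_rot: [[0.972, 0.233, 0.0], [0.233, -0.972, -0.0], [0.0, 0.0, -1.0]]
contact_force: [-1.3, -1.5, 2.1]
gripper_width: 0.004
gripper_force: 1.2
t 4.7 pos [501.2  42.3  76.8] yaw 13.5 z [ 2.e-04 -1.e-04 -1.e+00] F [-1.3 -1.5  2.1] w 0.0
dp to z=95 [  0.7   0.4 -18.2]
```

```bash
python3 -m handwheel '[{"dp":[0,0,2],"turn":[0,0,0],"claw":-1},{"dp":[0,0,2],"turn":[0,0,0],"claw":-1},{"dp":[0,0,0],"turn":[0,0,0],"claw":-1}]'; python3 d.py 3
```

```text
time_s: 5.08
ee_pos: [501.4, 42.5, 72.6]
tcp_rot: [[0.972, 0.234, 0.0], [0.234, -0.972, 0.0], [0.0, -0.0, -1.0]]
contact_force: [1.3, -0.1, 2.1]
gripper_width: 0.004
gripper_force: 0.9
t 5.075 pos [501.4  42.5  72.6] yaw 13.51 z [ 4.e-04  1.e-04 -1.e+00] F [ 1.3 -0.1  2.1] w 0.0
dp to z=95 [  0.5   0.6 -22.4]
```

lid_3 gives way at only 2 N, so it is the free one. I'll push on down to about z=45.

```bash
python3 -m handwheel '[{"dp":[0,0,5],"turn":[0,0,0],"claw":-1},{"dp":[0,0,5],"turn":[0,0,0],"claw":-1},{"dp":[0,0,5],"turn":[0,0,0],"claw":-1},{"dp":[0,0,4],"turn":[0,0,0],"claw":-1},{"dp":[0,0,4],"turn":[0,0,0],"claw":-1},{"dp":[0,0,3],"turn":[0,0,0],"claw":-1},{"dp":[0,0,2],"turn":[0,0,0],"claw":-1},{"dp":[0,0,0],"turn":[0,0,0],"claw":-1}]'; python3 d.py 3; python3 -c "
from h import *
snap('scene','scene3.png'); i=cv2.imread('pics/scene3.png')[120:250,190:430]; cv2.imwrite('pics/c3.png',cv2.resize(i,None,fx=3,fy=3))"
```

```text
time_s: 6.08
ee_pos: [501.0, 42.4, 44.6]
tcp_rot: [[0.972, 0.234, -0.0], [0.234, -0.972, -0.0], [-0.0, -0.0, -1.0]]
contact_force: [-1.2, -0.3, 0.0]
gripper_width: 0.005
gripper_force: 0.4
t 6.075 pos [501.   42.4  44.6] yaw 13.5 z [-3.e-04 -0.e+00 -1.e+00] F [-1.2 -0.3  0. ] w 0.0
dp to z=95 [  0.9   0.6 -50.4]
```

View pics/c3.png

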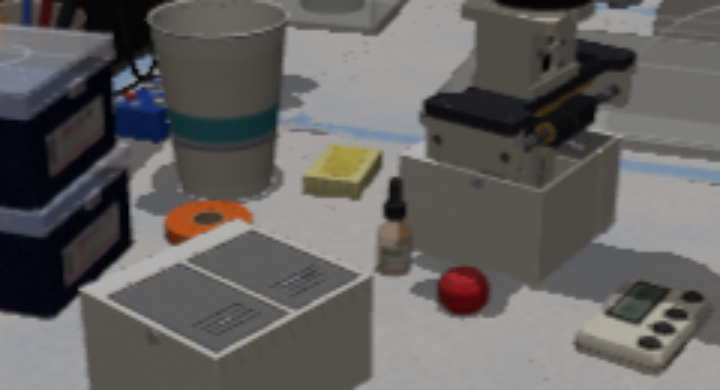

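The hand sits over the store and hides the lid. I'll back straight up and look.

```bash
python3 -m handwheel '[{"dp":[0,0,-10],"turn":[0,0,0],"claw":-1},{"dp":[0,0,-25],"turn":[0,0,0],"claw":-1},{"dp":[0,0,-40],"turn":[0,0,0],"claw":-1},{"dp":[0,0,-45],"turn":[0,0,0],"claw":-1},{"dp":[0,0,-45],"turn":[0,0,0],"claw":-1},{"dp":[-30,0,-45],"turn":[0,0,0],"claw":-1},{"dp":[-30,0,-20],"turn":[0,0,0],"claw":-1},{"dp":[0,0,0],"turn":[0,0,0],"claw":-1}]'; python3 d.py 3; python3 -c "
from h import *
snap('scene','scene4.png'); i=cv2.imread('pics/scene4.png')[120:250,190:430]; a=cv2.resize(i,None,fx=3,fy=3)
snap('wrist','w4.png'); b=cv2.resize(cv2.imread('pics/w4.png')[:,:],(320,200)); cv2.imwrite('pics/c4.png',np.vstack([a,np.pad(b,((0,0),(0,400),(0,0)))]))"
```

```text
time_s: 7.12
ee_pos: [442.4, 28.2, 277.3]
tcp_rot: [[0.972, 0.233, 0.004], [0.233, -0.972, -0.0], [0.004, 0.001, -1.0]]
contact_force: [1.0, -0.9, 0.1]
gripper_width: 0.002
gripper_force: 0.0
t 7.125 pos [442.4  28.2 277.3] yaw 13.49 z [ 4.4e-03 -4.0e-04 -1.0e+00] F [ 1.  -0.9  0.1] w 0.0
dp to z=95 [ 60.5   0.2 182.5]
```

View pics/c4.png

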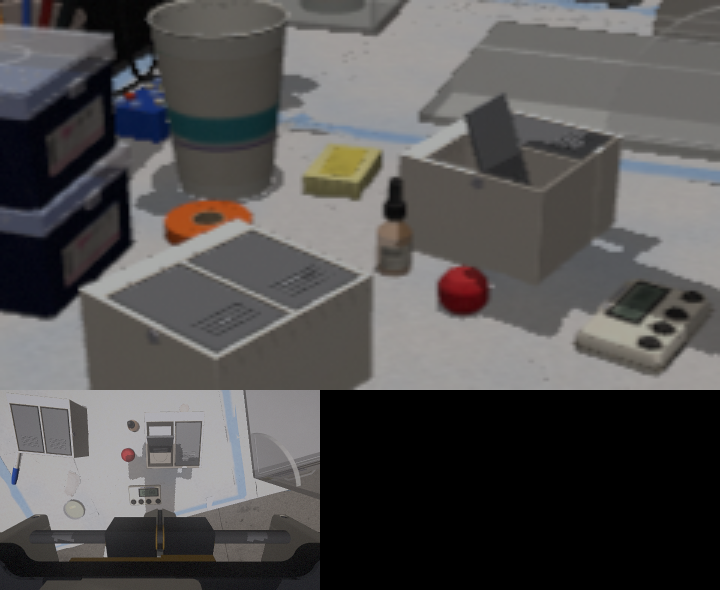

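The scene shows lid_3 standing steeply open, with its back edge from crop (468,132) to (503,95). The other lids are shut and the things standing about are undisturbed. I'll estimate the angle by projecting the back edge.

```bash
python3 -c "
from h import *
def pr(n,p):
    s=np.load('pics/'+n+'.npy',allow_pickle=True).item(); f=200/np.tan(np.radians(s['fov_y'])/2)
    c=np.array(s['orientation']).T@(np.array(p)-s['position']); return np.array([s['cx']+f*c[0]/c[2],s['cy']+f*c[1]/c[2]])
y0=np.radians(13.5);x=np.array([np.cos(y0),np.sin(y0),0]);y=np.array([-x[1],x[0],0]);sh=np.array([502,42,77])+25*x
w=lambda n:(lambda q:((q-[190,120])*3) if n=='scene' else (q-[260,0])*4)
for t in (50,55,60,65,70,75):
    a=np.radians(t); e=sh+48*(np.cos(a)*x+[0,0,np.sin(a)])+2.5*(np.array([0,0,np.cos(a)])-np.sin(a)*x)
    print(t,*[w(n)(pr(n,e+s*28*y)).round(0) for n in('scene','wrist') for s in (1,-1)])
# control: store top corners
print([w(n)(pr(n,sh-[0,0,77]+[0,0,80]-49*x+s*30*y)).round(0) for n in('scene','wrist') for s in(1,-1)])
i=cv2.imread('pics/w4.png')[0:150,260:420]; cv2.imwrite('pics/c5.png',cv2.resize(i,None,fx=4,fy=4,interpolation=cv2.INTER_CUBIC))"
```

```text
50 [448. 116.] [487.  95.] [129. 318.] [348. 318.]
55 [452. 114.] [491.  93.] [129. 332.] [349. 332.]
60 [457. 112.] [496.  91.] [129. 347.] [349. 347.]
65 [461. 111.] [500.  90.] [128. 362.] [349. 362.]
70 [466. 110.] [505.  89.] [128. 378.] [350. 379.]
75 [471. 110.] [509.  89.] [128. 395.] [349. 395.]
[array([537., 186.]), array([576., 160.]), array([140., 608.]), array([337., 608.])]
```

View pics/c5.png

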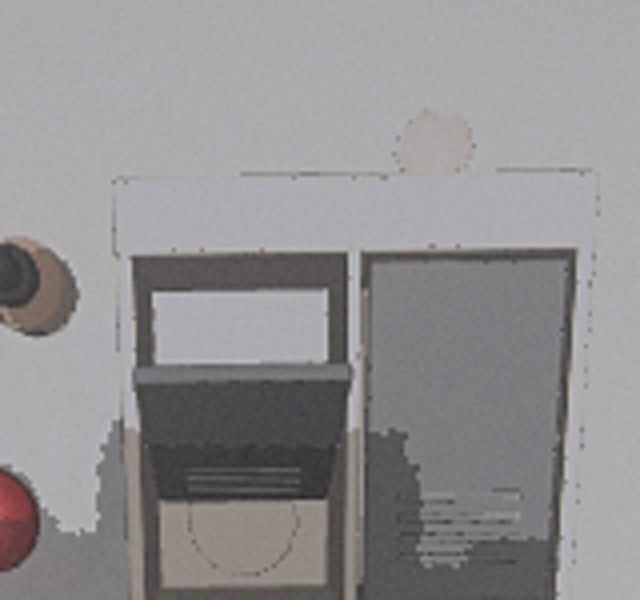

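Wrist crop: the lid's back edge is at row ~383, which gives about 71°. The scene view gives about 68°. The well is empty but for the spent cartridge, and lid_4 is shut. Handing in.

```bash
python3 -c "
from station import order; print(order.hand_in())"
```

```text
the job is handed in; nothing more can be done
None
```

I found the free lid, lid_3, which rocked at about 2 N. I pushed it open to about 70° (estimated from two camera views) and left it so. I tried lid_4 first and it was blocked; lids 1 and 2 were never pressed. The other lids are shut, and the job is handed in.

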